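# Reset the tripped breaker under the touch-latch cover

## Robot

A 6-joint arm with a two-finger parallel gripper is mounted at the origin on a cart in front of the work surface, level with it; the furniture and walls round the work are solid. World frame = base frame: x ahead of the robot, y to its left, z up, the work surface at z = 0. Lengths are in m, angles in rad, forces in N, time in s.
With the tool pointing down it reaches from about 0.225 to 0.875 m from the base axis. Payload 3.4 kg.
Tool frame: the origin (TCP) lies between the finger pads; the fingertips stand 11 mm ahead of it and the grasp point (between the pads) lies 8 mm behind it; z points along the fingers, y is the direction in which the jaws open and shut (so a half turn about z gives the same grasp; the last joint's range is limited). The gripper opens to 85 mm and grips with 20 to 120 N. Pads are 22 mm wide; open, the fingers measure 114 mm over their backs; the gripper's body (76 mm by 85 mm) begins 54 mm behind the grasp point. The pads swing forward as they close: fully open they stand 13 mm farther back than shut.
Start: joints at [-1.384, 0.276, 1.505, -0, 1.361, -0.121], TCP at [0.174, -0.548, 0.203] pointing down, gripper open.
Joint ranges: [-2.89, 2.89], [-0.75, 2.08], [0.22, 2.7], [-1.18, 4.32], [0.11, 2.71], [-2.7, 2.7]. Speed limits (rad/s): [2.57, 2.57, 3.14, 3.14, 3.14, 3.14].

## Interface

Orientations are given as a unit quaternion [w, x, y, z].
In Python, from rig import manip gives the robot as it stands. The module is installed in compiled form; this text tells all that it offers.
- The arm moves only by the tool move_arm, never from a script. Its argument "series" is a list that holds one entry, the list of rows, each a list of 7 numbers: the shift along the world's x, y, z in m, then the turn, a rotation vector about the world's x, y, z in rad, then the finger opening in m, from 0 to 0.0854. A call has 1 to 20 rows; each row shifts and turns the commanded pose from where the row before left it; what a row does not reach is not made up. A row lasts 1/12 s, in which the tool goes at most 41.7 mm and 7.16 degrees, less where a joint would pass 70% of its speed; a pose out of reach is approached as far as the arm can. A call with a gripper value outside its range is refused whole. The fingers move at their own pace and stop on an object; "newtons" is the grip in N (left out, the last holds). Time passes only in rows, so rows that do not move let the fingers close. It gives the time, the measured TCP pose, the force and the opening at its end, in the units of the state.
- manip.get_state(): the state, without advancing time (a new reading comes with each control period).
- manip.get_image(name): name is "side" or "top"; returns a dict with "color" (384x512x3 uint8, red, green, blue), "fx", "fy", "cx", "cy" (pixels), "R" (3x3) and "t" (3): a world point X has camera coordinates R X + t. Camera axes: x right, y down, z forward; pixel columns grow to the right and rows downward; lengths in m; the calibration is good to about 2 mm. A picture is of the moment at which its call begins. There is no depth.
- manip.sign_off(): hands the job in, once; it reports no verdict.
The state is a dict: "clock": time; "qpos": joint angles; "qd": joint speeds; "effort": joint torques, N m; "position": TCP position; "ee_rot": TCP orientation; "contact_force": force on the tool from outside, world axes, zero at the start; "moment": the same for the moment, N m; "width": finger opening in m.
Only numpy, scipy, OpenCV 4.12 (cv2) and the standard library are available. Lean on these libraries where they do the work, as an engineer would, in place of code of your own. Each camera call takes 0.05 s, during which the arm holds its last target.

## Task

One of the three breakers under the cover of the bench power box has tripped: its white plunger stands out. Press the front of the cover to pop it open, press the tripped plunger home, then push the cover down and press it until it latches shut again, so that no wax dust gets in. Only press and push, without force, with closed fingers; do not pinch or lift anything, and leave the loupe and the wax ring on the box and the jar behind it where they stand.

Things in the scene. Friction and masses are not known exactly. Their poses are not given: they have to be found in the camera images.
- power_box: grey steel bench power box, fixed, 128 mm deep (x), 184 wide (y), deck 72 mm above the bench. Origin: underside, mid-width, 64 mm behind the front face; x to the box's back (away from the robot, yaw up to 0.4 rad), y to its left, z up. In the deck's front is a well 58 (x) by 162 (y) by 21 mm deep with a black panel, under the cover; its right end (y -82 to -52 mm) holds the catch, a black block
- cover_hinge (a point): middle of the cover's hinge line, along the box's y at the back of the well: 2 mm behind the box's origin and 4 mm above the deck. The cover is a flat grey plate, 158 mm wide, 5 mm thick (with a dust rim 5 mm deep under its edges), reaching 58 mm from the hinge line; its top is 6.5 mm above the deck when latched. A black latch tongue, 20 mm wide, 23 mm long, hangs under its front right corner, 64 mm right of the middle
- cover_front (a point): point on the cover's outer face, mid-width, 10 mm from the front edge (48 mm from the hinge line); moves with the cover. Fully open, the cover leans back 30 degrees past upright, its edge 29 mm behind the hinge line, 54 mm above the deck. To shut it, push it over from behind, on this outer face near the edge, to the front and down along its arc (1 to 4 N)
- cover (a joint): cover angle, rad: 0 latched, 2.10 fully open, -0.11 pressed to its stop (front edge 6 mm below latched). A spring opens it. Push-push latch: pressed to the stop (4 to 6 N near the front edge) and let go, it swings open by itself in about 1.5 s; pushed down from open to the same stop and let go, it latches at 0. A press that ends short changes nothing (still latched, or it opens again)
- breaker1_seat: seat of one of three equal push-to-reset breakers in the well, under the cover: steel nut 25 mm across with an upright white plunger, 14 mm in diameter. They stand in a row along the box's y at 50, 11 and -28 mm (places shuffled), 37 mm in front of the hinge line. Origin: under the nut, on the panel. Plunger top 16 mm above it when tripped, 9 mm when in (12 mm below the deck)
- breaker2_seat: seat of one of three equal push-to-reset breakers in the well, under the cover: steel nut 25 mm across with an upright white plunger, 14 mm in diameter. They stand in a row along the box's y at 50, 11 and -28 mm (places shuffled), 37 mm in front of the hinge line. Origin: under the nut, on the panel. Plunger top 16 mm above it when tripped, 9 mm when in (12 mm below the deck)
- breaker3_seat: seat of one of three equal push-to-reset breakers in the well, under the cover: steel nut 25 mm across with an upright white plunger, 14 mm in diameter. They stand in a row along the box's y at 50, 11 and -28 mm (places shuffled), 37 mm in front of the hinge line. Origin: under the nut, on the panel. Plunger top 16 mm above it when tripped, 9 mm when in (12 mm below the deck)
- breaker1 (a joint): plunger of breaker1_seat, m: 0 tripped (standing out), 0.007 in (reset). It snaps over at about 4 mm with a push of 2 to 4 N and then stays in; let go earlier, it springs out again. Exactly one of the three starts tripped, the others are in
- breaker2 (a joint): plunger of breaker2_seat, m: 0 tripped (standing out), 0.007 in (reset). It snaps over at about 4 mm with a push of 2 to 4 N and then stays in; let go earlier, it springs out again. Exactly one of the three starts tripped, the others are in
- breaker3 (a joint): plunger of breaker3_seat, m: 0 tripped (standing out), 0.007 in (reset). It snaps over at about 4 mm with a push of 2 to 4 N and then stays in; let go earlier, it springs out again. Exactly one of the three starts tripped, the others are in
- loupe: black folding loupe, 32 x 38 x 19 mm, lying loose on the deck behind the hinge, left of the middle; origin under its middle. Leave alone
- wax_ring: small carved ring of blue-green wax, 24 x 28 x 8 mm, lying loose on the deck behind the hinge, right of the middle; origin under its middle. Leave alone
- jar: white jar with a blue lid, 39 mm across, 62 mm high, standing loose on the bench behind the box; origin under its middle. Leave alone

How it is judged:
On the way, in this order (a step that is already met when the one before it is completed fails the run):
1. the cover has popped fully open (value of joint cover above 1.8 rad), for 0.2 s.
2. the tripped breaker is pressed in, so that all three are in (value of joint each of breaker1, breaker2, breaker3 above 0.0055 m), for 0.2 s.
3. the cover is down again (value of joint cover below 0.03 rad), for 0.2 s.
At the end, for the whole second after the job is handed in: the cover is latched shut and still (within 0.03 rad of its latched position), all three plungers are in (5.5 mm or more of 7 mm), and the loupe, the wax ring and the jar are at rest within 20 mm of where they stood (all of step 2 and value of joint cover between -0.03 and 0.03 rad and velocity of joint cover between -0.05 and 0.05 rad/s and distance of each of loupe, wax_ring, jar from where it was at the start of the episode below 0.02 m and linear speed of each of loupe, wax_ring, jar below 0.02 m/s); the robot touches nothing.
It fails at once if the loupe, the wax ring or the jar is pushed or lifted more than 20 mm from its place (distance of any of loupe, wax_ring, jar from where it was at the start of the episode above 0.02 m).
It fails at once if the power box, its cover or a breaker is forced or pinched with more than 50 N (contact force between the fingers and power_box above 50 N or contact force between the fingers and breaker1_seat above 50 N or contact force between the fingers and breaker2_seat above 50 N or contact force between the fingers and breaker3_seat above 50 N).
It also fails if it takes over 48 s, if anything falls off the work surface, if the arm or the gripper's body presses on something with over 40 N, if the wrist force passes 120 N, or if a joint passes its speed limit or range.

## Working session

There is one attempt and no reset: what is moved stays moved. The work goes in short steps, Python scripts to look and compute and a tool call to move; the robot and the scene stay as the last step left them, time stands still between calls to the robot, and variables do not carry over. Pictures are saved under pics/ and viewed, and the job is handed in when it is done.

Besides the shell and the picture viewer there is one more tool, called by a JSON object that holds its "api" and its "payload", one argument or row to a line. move_arm: Moves the arm, as the interface text tells. Its arguments: {"type":"object","properties":{"series":{"type":"array"},"newtons":{"type":"number"}},"required":["series"]}

```bash
mkdir -p pics; cat > h.py <<'E'
from rig import manip
import numpy as np, cv2
def snap(n,f,crop=None,s=1):
    im=manip.get_image(n); c=im["color"][:,:,::-1].copy()
    if crop: c=c[crop[1]:crop[3],crop[0]:crop[2]]
    if s!=1: c=cv2.resize(c,None,fx=s,fy=s,interpolation=cv2.INTER_CUBIC)
    cv2.imwrite("pics/"+f,c); return im
def proj(im,X):
    p=np.atleast_2d(X)@np.array(im["R"]).T+np.array(im["t"]); return np.c_[im["fx"]*p[:,0]/p[:,2]+im["cx"],im["fy"]*p[:,1]/p[:,2]+im["cy"]]
def unproj(im,u,v,z):
    R=np.array(im["R"]);t=np.array(im["t"]);d=R.T@np.array([(u-im["cx"])/im["fx"],(v-im["cy"])/im["fy"],1]);c=-R.T@t
    return c+d*(z-c[2])/d[2]
E
python3 - <<'E'
from h import *
for n in("top","side"):
    im=snap(n,n+"0.png"); print(n,im["fx"],im["cx"],im["cy"],np.round(-np.array(im["R"]).T@im["t"],3),np.round(im["R"],2).tolist())
print(manip.get_state())
E
```

```text
top 493.98916821630786 245.30393115023742 185.3045827226205 [0.52  0.149 0.943] [[-0.02, -1.0, 0.0], [-1.0, 0.02, -0.07], [0.07, -0.0, -1.0]]
side 461.055274455376 256.8244815404221 182.0003095204452 [0.428 0.752 0.62 ] [[-0.97, -0.23, 0.0], [-0.15, 0.62, -0.77], [0.17, -0.75, -0.64]]
{'clock': 0.1, 'qpos': array([-1.38401574e+00,  2.76529737e-01,  1.50598807e+00,  1.39600547e-05,
        1.36069362e+00, -1.21017380e-01]), 'qd': array([ 0.00013093, -0.00357164, -0.00296629, -0.00072131,  0.00058163,
       -0.00081534]), 'effort': array([ 1.48324489e-03, -4.17700052e+01, -2.46405101e+01, -1.34341976e-04,
        5.79892279e-03, -9.01500272e-06]), 'position': array([ 0.17409877, -0.54748131,  0.20223475]), 'ee_rot': array([-8.09174112e-04,  9.88180807e-01,  1.53290695e-01, -1.97874915e-05]), 'contact_force': array([-0.49797762,  1.10968718,  0.48929071]), 'moment': array([-0.02026674, -0.04900233,  0.01190561]), 'width': 0.08534788834869433}
```

View pics/top0.png

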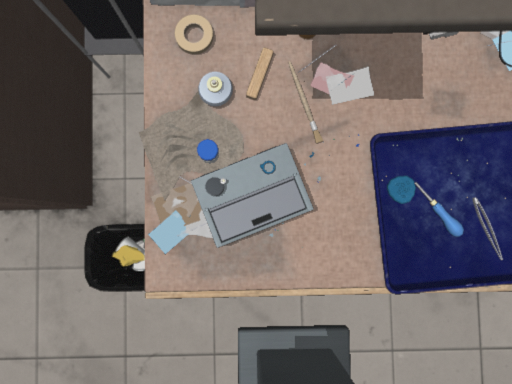

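View pics/side0.png

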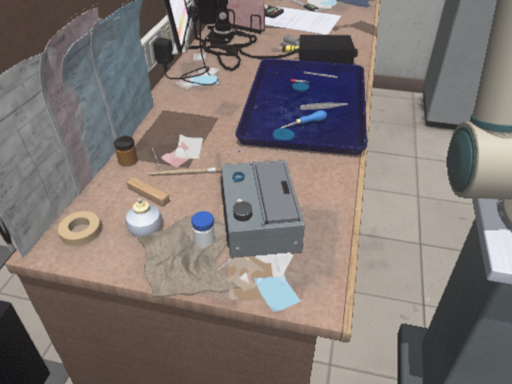

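```bash
python3 - <<'E'
from h import *
snap("top","top1.png",(180,130,330,255),5)
snap("side","side1.png",(180,145,320,265),5)
E
```

```text
(no output)
```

View pics/top1.png

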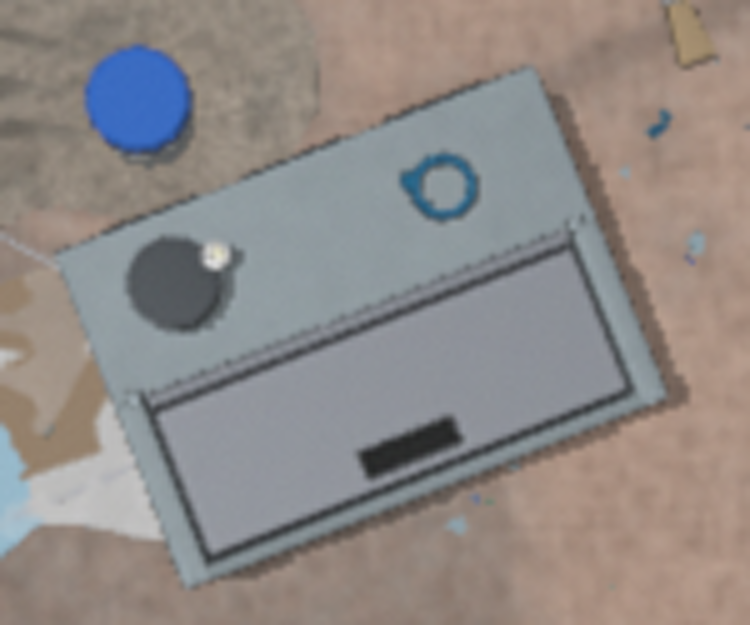

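View pics/side1.png

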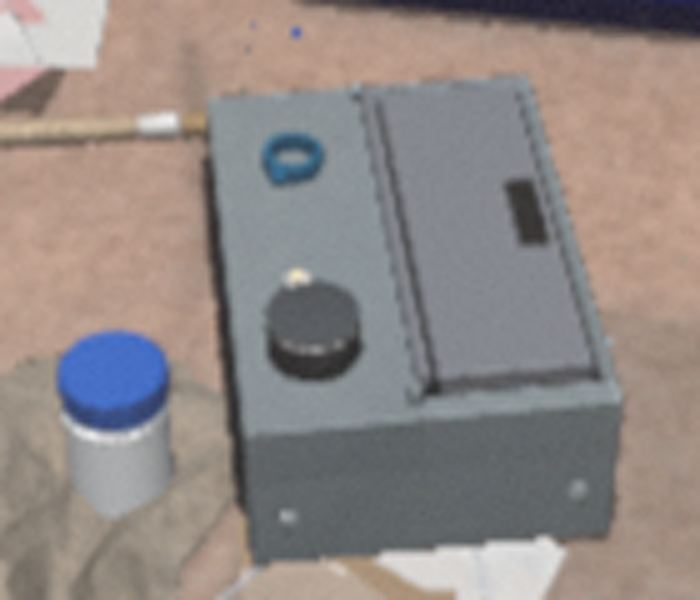

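```bash
cat > fit.py <<'E'
from h import *
from scipy.optimize import least_squares
T=manip.get_image("top");S=manip.get_image("side")
tp=np.array([(57,255),(534,66),(667,400),(187,585)]);sp=np.array([(246,437),(210,100),(530,76),(618,402)])
tp=(tp+.5)/5-.5+[180,130]; sp=(sp+.5)/5-.5+[180,145]
L=np.array([(.064,.092,.072),(.064,-.092,.072),(-.064,-.092,.072),(-.064,.092,.072)])
def W(p,L):
    c,s=np.cos(p[2]),np.sin(p[2]); L=np.atleast_2d(L); return np.c_[p[0]+c*L[:,0]-s*L[:,1],p[1]+s*L[:,0]+c*L[:,1],L[:,2]]
def run(a,b):
    f=lambda p:np.r_[a*(proj(T,W(p,L))-tp).ravel(),b*(proj(S,W(p,L))-sp).ravel()]
    r=least_squares(f,[.5,.15,.3]);return r.x,np.round(r.fun,1)
if __name__=="__main__":
    for a,b in((1,0),(0,1),(1,1)):print(*run(a,b))
    p=run(1,1)[0]
    for n,q in dict(hinge=(.002,0,.076),front=(-.046,0,.0785),b50=(-.035,.05,.067),b11=(-.035,.011,.067),bm28=(-.035,-.028,.067)).items():print(n,np.round(W(p,q),4))
    print("jar",unproj(T,180+138/5,130+100/5,.062),"loupe",unproj(T,180+180/5,130+283/5,.088))
E
python3 fit.py
```

```text
[0.56394889 0.13502807 0.3548448 ] [-0.7 -0.6  0.5 -0.4  0.8 -0.2 -0.6  1.2 -0.  -0.  -0.  -0.   0.  -0.
  0.  -0. ]
[0.56454363 0.13675093 0.35100558] [-0.  -0.  -0.  -0.  -0.  -0.  -0.   0.  -0.9 -0.1 -0.6 -0.4  0.2 -0.2
  1.2  0.4]
[0.56431358 0.13559643 0.35290906] [-1.  -0.9  0.3 -0.6  0.4 -0.3 -1.   0.9 -0.4 -0.5 -0.4 -0.7  0.3 -0.6
  1.5 -0.1]
hinge [[0.5662 0.1363 0.076 ]]
front [[0.5211 0.1197 0.0785]]
b50 [[0.5142 0.1704 0.067 ]]
b11 [[0.5277 0.1338 0.067 ]]
bm28 [[0.5411 0.0972 0.067 ]]
jar [0.64630545 0.21290116 0.062     ] loupe [0.57835206 0.19733412 0.088     ]
```

{"api": "move_arm", "payload": {
  "series": [
    [[0.0172, 0.0333, 0, 0, 0, 0.00225, 0], [0.0172, 0.0333, 0, 0, 0, 0.00225, 0], [0.0172, 0.0333, 0, 0, 0, 0.00225, 0], [0.0172, 0.0333, 0, 0, 0, 0.00225, 0], [0.0172, 0.0333, 0, 0, 0, 0.00225, 0], [0.0172, 0.0333, 0, 0, 0, 0.00225, 0], [0.0172, 0.0333, 0, 0, 0, 0.00225, 0], [0.0172, 0.0333, 0, 0, 0, 0.00225, 0], [0.0172, 0.0333, 0, 0, 0, 0.00225, 0], [0.0172, 0.0333, 0, 0, 0, 0.00225, 0], [0.0172, 0.0333, 0, 0, 0, 0.00225, 0], [0.0172, 0.0333, 0, 0, 0, 0.00225, 0], [0.0172, 0.0333, 0, 0, 0, 0.00225, 0], [0.0172, 0.0333, 0, 0, 0, 0.00225, 0], [0.0172, 0.0333, 0, 0, 0, 0.00225, 0], [0.0172, 0.0333, 0, 0, 0, 0.00225, 0], [0.0172, 0.0333, 0, 0, 0, 0.00225, 0], [0.0172, 0.0333, 0, 0, 0, 0.00225, 0], [0.0172, 0.0333, 0, 0, 0, 0.00225, 0], [0.0172, 0.0333, 0, 0, 0, 0.00225, 0]]
  ],
  "newtons": 20
}}

```text
clock: 1.97
position: [0.5187, 0.1199, 0.2031]
ee_rot: [0.0, 0.984, 0.176, 0.0]
contact_force: [0.4, -0.1, 0.2]
width: -0.0005
```

{"api": "move_arm", "payload": {
  "series": [
    [[0, 0, -0.034, 0, 0, 0, 0], [0, 0, -0.034, 0, 0, 0, 0], [0, 0, -0.034, 0, 0, 0, 0], [0, 0, 0, 0, 0, 0, 0], [0, 0, 0, 0, 0, 0, 0]]
  ]
}}

```text
clock: 2.38
position: [0.5168, 0.1179, 0.0999]
ee_rot: [-0.0, 0.984, 0.176, -0.002]
contact_force: [0.4, -0.4, 0.8]
width: 0.0003
```

```bash
python3 - <<'E'
from h import *
snap("side","side2.png",(180,105,340,265),4)
print(manip.get_state()["position"])
E
```

```text
[0.51879802 0.11797659 0.10176772]
```

View pics/side2.png

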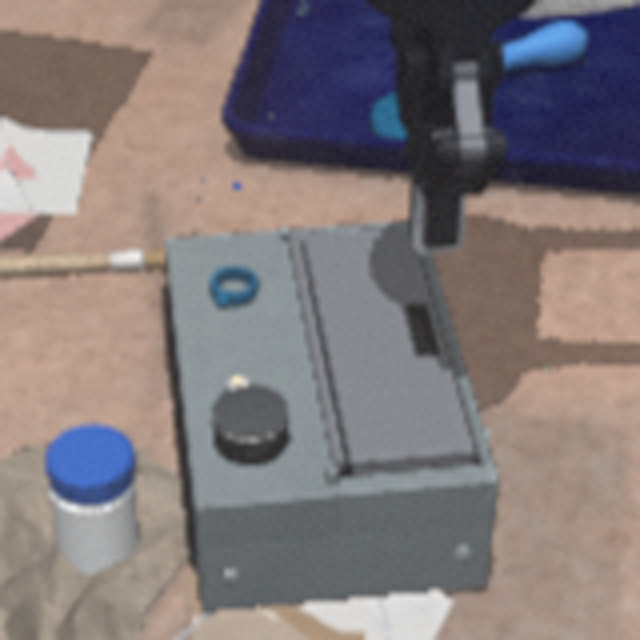

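```bash
python3 - <<'E'
from h import *
im=snap("top","top2.png",(180,130,330,255),5)
S=manip.get_image("side")
for X in([.5188,.118,.1018],[.5188,.118,.0908],[.5188,.118,.0785],[.5211,.1197,.0785]):
    print((proj(S,X)-[180,105])*4,(proj(im,X)-[180,130])*5)
E
```

```text
[[427.99415642 287.92927037]] [[413.73150441 450.70652149]]
[[426.88438182 306.92301439]] [[412.5424327  450.67112941]]
[[425.66554093 327.78342336]] [[411.24865992 450.63262095]]
[[419.99392897 329.38472584]] [[406.24273718 444.12611114]]
```

View pics/top2.png

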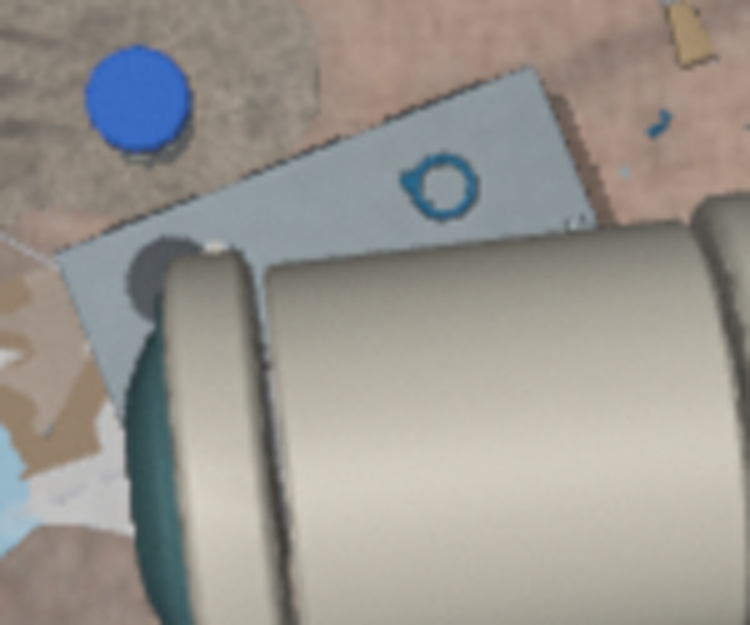

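```bash
python3 - <<'E'
from h import *
snap("side","side3.png",(240,115,320,195),8)
s=manip.get_state();print(s["position"],s["qpos"],s["contact_force"],s["width"])
E
```

```text
[0.5202416  0.11797842 0.10351823] [ 9.25987429e-02  2.87731554e-01  1.75231398e+00 -9.13573335e-05
  1.09656142e+00  1.31103917e+00] [0.77736618 0.65998769 0.67412407] -0.0003250150361969847
```

View pics/side3.png

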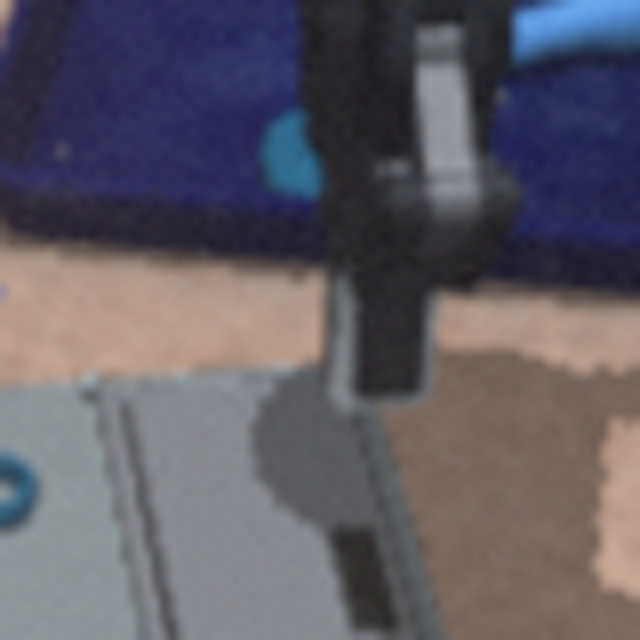

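```bash
python3 - <<'E'
from h import *
im=snap("side","side4.png",(150,0,512,260),2)
R=np.array(im["R"]);print(R@[.52,.118,.1]+im["t"])
for z in(.08,.09,.1,.11,.12,.13): print(z,unproj(im,288,165,z))
E
```

```text
[ 0.0526073  -0.00773754  0.82314072]
0.08 [0.52727102 0.05499477 0.08      ]
0.09 [0.52542823 0.0678951  0.09      ]
0.1 [0.52358544 0.08079543 0.1       ]
0.11 [0.52174265 0.09369576 0.11      ]
0.12 [0.51989987 0.10659608 0.12      ]
0.13 [0.51805708 0.11949641 0.13      ]
```

View pics/side4.png

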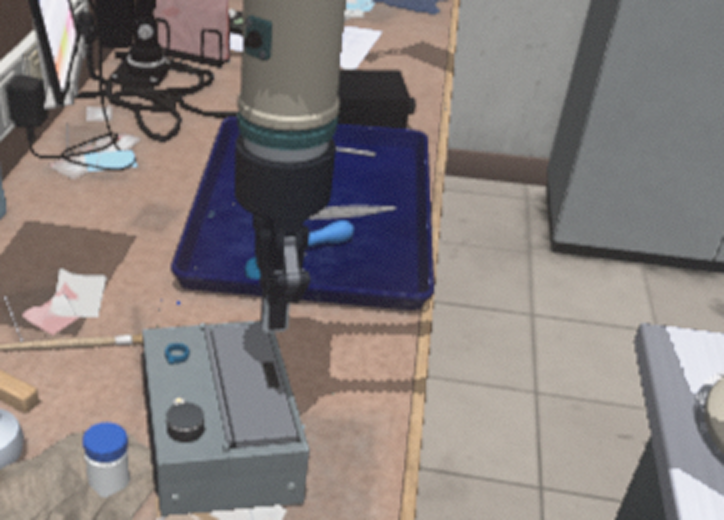

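{"api": "move_arm", "payload": {
  "series": [
    [[0, 0, -0.004, 0, 0, 0, 0], [0, 0, -0.004, 0, 0, 0, 0], [0, 0, -0.003, 0, 0, 0, 0], [0, 0, 0, 0, 0, 0, 0], [0, 0, 0, 0, 0, 0, 0]]
  ]
}}

```text
clock: 3.05
position: [0.5179, 0.1179, 0.0897]
ee_rot: [0.0, 0.984, 0.175, -0.0]
contact_force: [-0.4, -0.9, 0.2]
width: 0.0003
```

```bash
python3 - <<'E'
from h import *
snap("side","side5.png",(240,115,320,195),8)
s=manip.get_state();print(s["position"],s["contact_force"])
E
```

```text
[0.51808486 0.1179576  0.08985175] [ 0.41753649 -0.23629872  1.18828896]
```

View pics/side5.png

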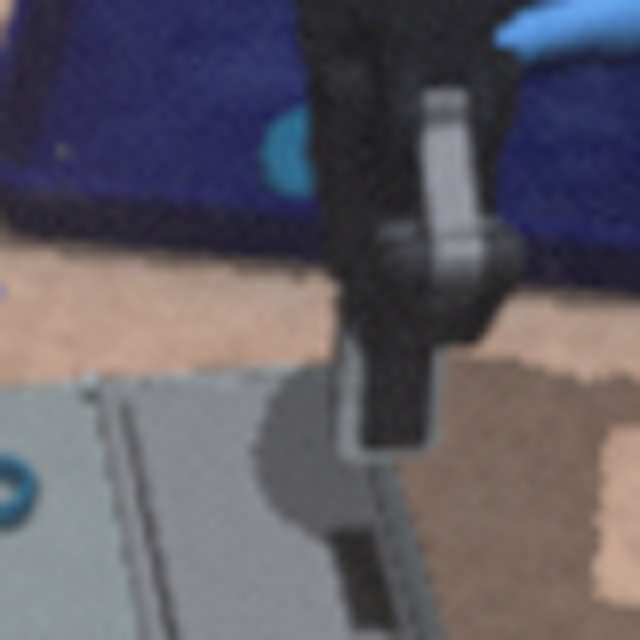

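```bash
python3 - <<'E'
from h import *
S=manip.get_image("side")
for z in(.079,.09,.1,.11,.12): print("tip",z,unproj(S,288.5,171.9,z))
print("shadow left/bottom edge",unproj(S,240+255/8,115+440/8,.0785),unproj(S,240+320/8,115+525/8,.0785),"label",unproj(S,240+365/8,115+580/8,.0785))
E
```

```text
tip 0.079 [0.52276503 0.07449019 0.079     ]
tip 0.09 [0.52083333 0.08825793 0.09      ]
tip 0.1 [0.51907724 0.10077406 0.1       ]
tip 0.11 [0.51732115 0.11329019 0.11      ]
tip 0.12 [0.51556505 0.12580631 0.12      ]
shadow left/bottom edge [0.55456727 0.07547249 0.0785    ] [0.53355269 0.10300137 0.0785    ] label [0.51991696 0.11986035 0.0785    ]
```

{"api": "move_arm", "payload": {
  "series": [
    [[0, 0, -0.002, 0, 0, 0, 0], [0, 0, -0.002, 0, 0, 0, 0], [0, 0, 0, 0, 0, 0, 0]]
  ]
}}

```text
clock: 3.4
position: [0.5179, 0.118, 0.0856]
ee_rot: [0.0, 0.984, 0.176, -0.0]
contact_force: [-0.9, 0.5, 0.3]
width: -0.0002
```

```bash
python3 - <<'E'
from h import *
snap("side","side6.png",(240,115,320,195),8)
s=manip.get_state();print(s["position"],s["contact_force"])
E
```

```text
[0.51796157 0.11797337 0.08572999] [ 0.51309049 -0.06721779  0.2221946 ]
```

View pics/side6.png

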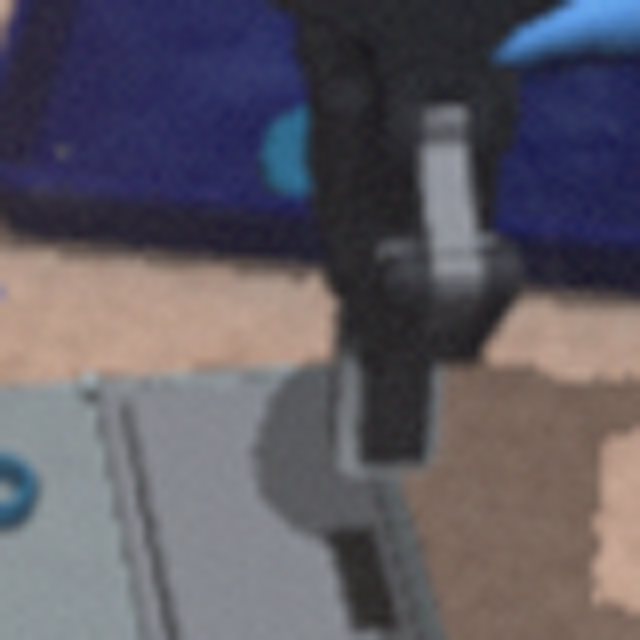

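{"api": "move_arm", "payload": {
  "series": [
    [[0, 0, -0.002, 0, 0, 0, 0], [0, 0, -0.002, 0, 0, 0, 0], [0, 0, 0, 0, 0, 0, 0]]
  ]
}}

```text
clock: 3.7
position: [0.5178, 0.1179, 0.0816]
ee_rot: [0.0, 0.984, 0.175, -0.0]
contact_force: [-0.5, 0.1, 0.5]
width: -0.0001
```

{"api": "move_arm", "payload": {
  "series": [
    [[0, 0, -0.002, 0, 0, 0, 0], [0, 0, -0.002, 0, 0, 0, 0], [0, 0, 0, 0, 0, 0, 0]]
  ]
}}

```text
clock: 3.95
position: [0.5179, 0.118, 0.0776]
ee_rot: [-0.0, 0.984, 0.175, -0.0]
contact_force: [-0.5, -0.0, -0.2]
width: 0.0001
```

```bash
python3 - <<'E'
from h import *
S=snap("side","side7.png",(240,115,320,195),8)
s=manip.get_state();print(s["position"],s["contact_force"])
E
```

```text
[0.51796809 0.11795799 0.07775521] [ 0.82890715 -0.36872209 -0.44033714]
```

View pics/side7.png

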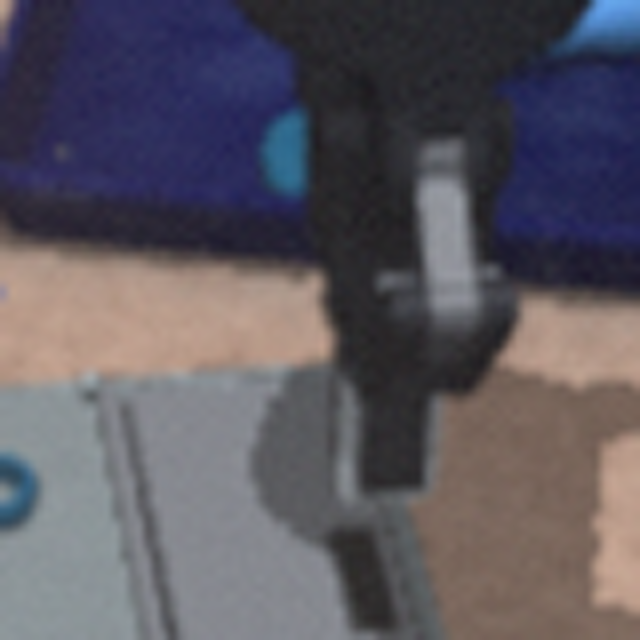

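{"api": "move_arm", "payload": {
  "series": [
    [[0, 0, -0.002, 0, 0, 0, 0], [0, 0, -0.002, 0, 0, 0, 0], [0, 0, 0, 0, 0, 0, 0]]
  ]
}}

```text
clock: 4.25
position: [0.5179, 0.1179, 0.0736]
ee_rot: [0.0, 0.984, 0.175, -0.0]
contact_force: [-0.1, 0.2, -1.0]
width: -0.0003
```

{"api": "move_arm", "payload": {
  "series": [
    [[0, 0, -0.002, 0, 0, 0, 0], [0, 0, -0.002, 0, 0, 0, 0], [0, 0, 0, 0, 0, 0, 0]]
  ]
}}

```text
clock: 4.5
position: [0.5179, 0.1179, 0.0696]
ee_rot: [0.0, 0.984, 0.175, -0.0]
contact_force: [-0.0, 0.2, 0.6]
width: -0.0
```

```bash
python3 - <<'E'
from h import *
S=snap("side","side8.png",(240,115,320,195),8)
s=manip.get_state();print(s["position"],s["contact_force"])
E
```

```text
[0.51799941 0.11794555 0.06975229] [0.00408273 0.36992995 0.05676009]
```

View pics/side8.png

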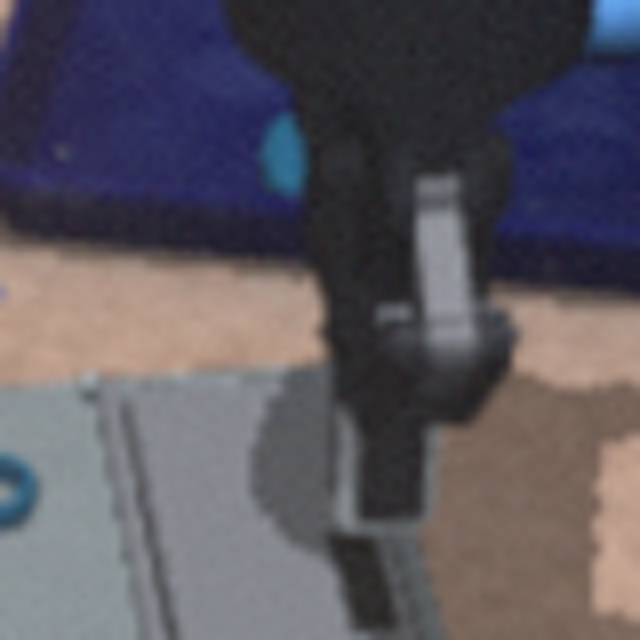

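{"api": "move_arm", "payload": {
  "series": [
    [[0, 0, -0.002, 0, 0, 0, 0], [0, 0, -0.002, 0, 0, 0, 0], [0, 0, 0, 0, 0, 0, 0]]
  ]
}}

```text
clock: 4.8
position: [0.5179, 0.1179, 0.0656]
ee_rot: [0.0, 0.984, 0.175, -0.0]
contact_force: [-0.5, -0.3, -0.9]
width: -0.0003
```

{"api": "move_arm", "payload": {
  "series": [
    [[0, 0, -0.002, 0, 0, 0, 0], [0, 0, -0.002, 0, 0, 0, 0], [0, 0, 0, 0, 0, 0, 0]]
  ]
}}

```text
clock: 5.05
position: [0.5179, 0.118, 0.0616]
ee_rot: [0.0, 0.984, 0.176, -0.0]
contact_force: [-0.2, 0.3, 0.5]
width: 0.0
```

```bash
python3 - <<'E'
from h import *
S=snap("side","side9.png",(240,115,320,195),8)
snap("top","top9.png",(180,130,330,255),5)
s=manip.get_state();print(s["position"],s["contact_force"])
E
```

```text
[0.51810859 0.11796297 0.06189015] [-1.3189283   0.4439946   0.10554805]
```

View pics/side9.png

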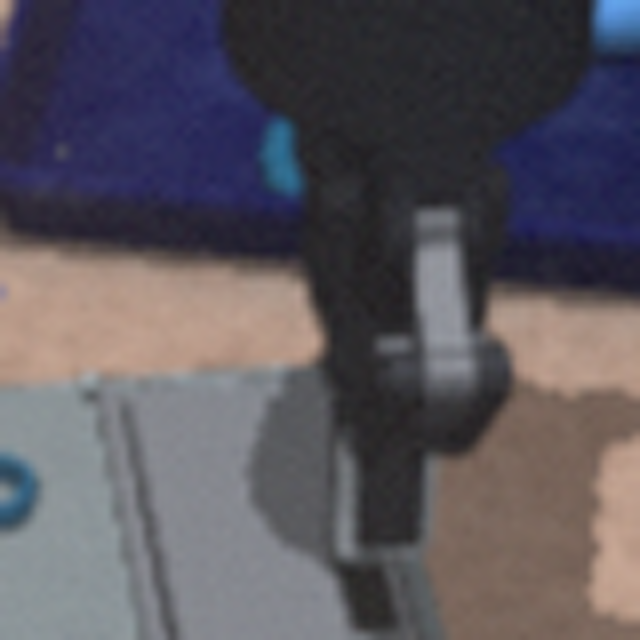

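View pics/top9.png

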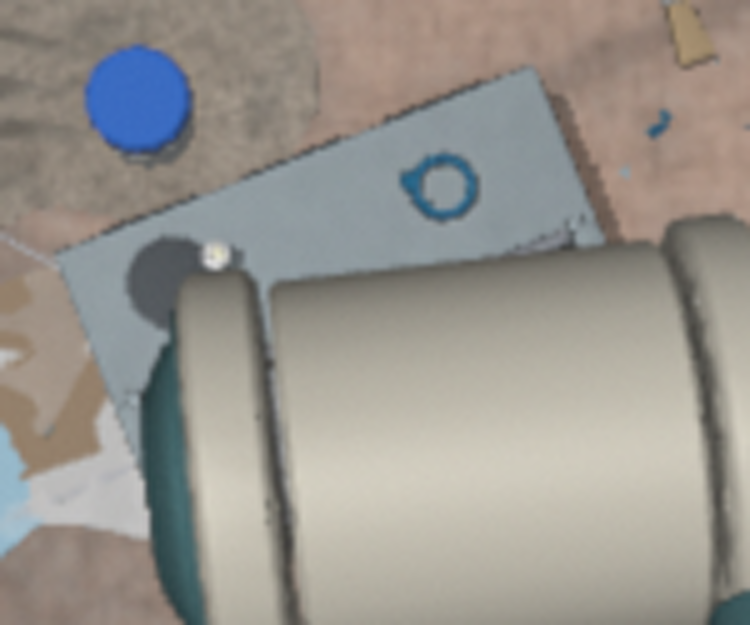

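{"api": "move_arm", "payload": {
  "series": [
    [[0, 0, -0.002, 0, 0, 0, 0], [0, 0, -0.002, 0, 0, 0, 0], [0, 0, 0, 0, 0, 0, 0]]
  ]
}}

```text
clock: 5.4
position: [0.5179, 0.1179, 0.0576]
ee_rot: [0.0, 0.984, 0.175, -0.0]
contact_force: [-1.1, 0.5, -1.0]
width: 0.0002
```

{"api": "move_arm", "payload": {
  "series": [
    [[0, 0, -0.002, 0, 0, 0, 0], [0, 0, -0.001, 0, 0, 0, 0], [0, 0, 0, 0, 0, 0, 0]]
  ]
}}

```text
clock: 5.65
position: [0.518, 0.118, 0.0547]
ee_rot: [0.0, 0.984, 0.176, -0.0]
contact_force: [-0.5, -0.2, 0.2]
width: 0.0001
```

```bash
python3 - <<'E'
from h import *
S=snap("side","side10.png",(240,115,320,195),8)
s=manip.get_state();print(s["position"],s["contact_force"])
E
```

```text
[0.51804701 0.11796844 0.05484005] [ 0.13410836  0.75206892 -0.0067254 ]
```

View pics/side10.png

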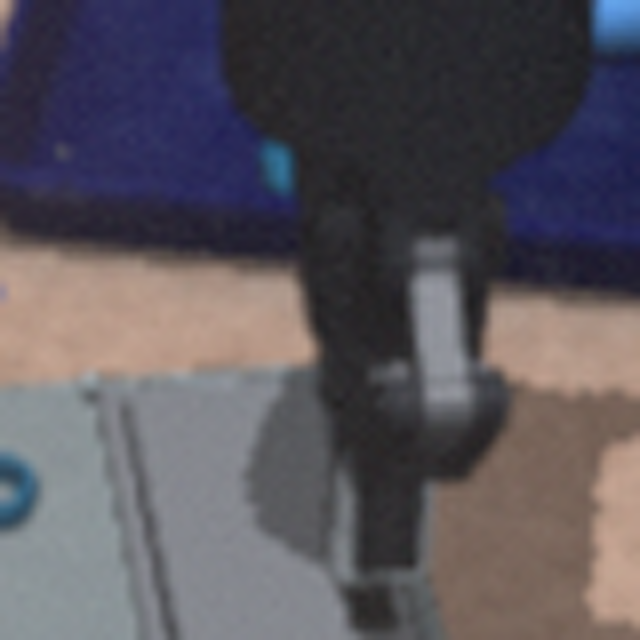

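{"api": "move_arm", "payload": {
  "series": [
    [[0, 0, -0.002, 0, 0, 0, 0], [0, 0, -0.001, 0, 0, 0, 0], [0, 0, 0, 0, 0, 0, 0]]
  ]
}}

```text
clock: 5.95
position: [0.518, 0.118, 0.0518]
ee_rot: [0.0, 0.984, 0.175, -0.0]
contact_force: [0.2, 0.2, 0.2]
width: -0.0001
```

{"api": "move_arm", "payload": {
  "series": [
    [[0, 0, -0.002, 0, 0, 0, 0], [0, 0, -0.001, 0, 0, 0, 0], [0, 0, 0, 0, 0, 0, 0]]
  ]
}}

```text
clock: 6.2
position: [0.5184, 0.118, 0.0492]
ee_rot: [0.0, 0.984, 0.175, 0.0]
contact_force: [0.0, -0.4, 4.0]
width: 0.0001
```

```bash
python3 - <<'E'
from h import *
S=snap("side","side11.png",(240,115,320,195),8)
s=manip.get_state();print(s["position"],s["contact_force"])
E
```

```text
[0.51845435 0.1180024  0.04932212] [-0.19963393 -0.18218338  3.04585415]
```

View pics/side11.png

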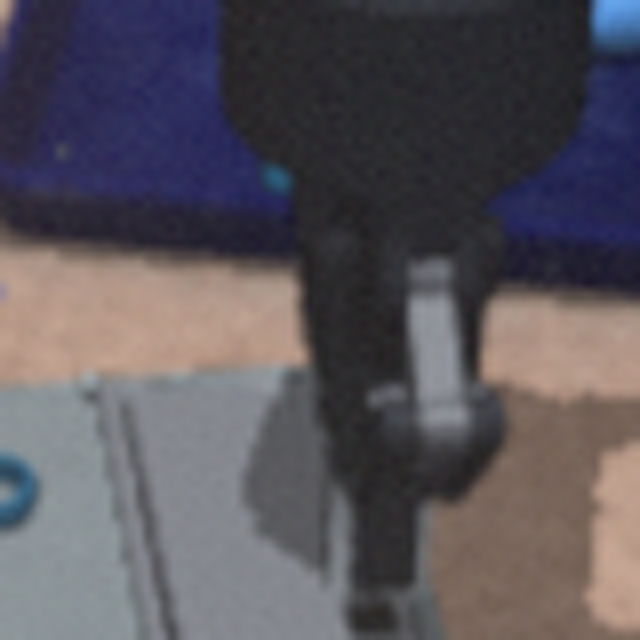

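```bash
python3 - <<'E'
from h import *
S=manip.get_image("side")
for u,v in((355,590),(412,590),(383,590)): print(unproj(S,240+(u+.5)/8-.5,115+(v+.5)/8-.5,.0775))
print(manip.get_state()["position"])
E
```

```text
[0.52265141 0.12163806 0.0775    ]
[0.51008956 0.11864665 0.0775    ]
[0.51648094 0.12016866 0.0775    ]
[0.51845778 0.11798927 0.04936546]
```

{"api": "move_arm", "payload": {
  "series": [
    [[0, 0, -0.002, 0, 0, 0, 0], [0, 0, -0.002, 0, 0, 0, 0], [0, 0, 0, 0, 0, 0, 0]]
  ]
}}

```text
clock: 6.55
position: [0.5185, 0.118, 0.0459]
ee_rot: [0.0, 0.984, 0.176, 0.0]
contact_force: [-2.0, 0.2, 7.3]
width: -0.0001
```

{"api": "move_arm", "payload": {
  "series": [
    [[0, 0, -0.001, 0, 0, 0, 0], [0, 0, -0.001, 0, 0, 0, 0], [0, 0, 0, 0, 0, 0, 0]]
  ]
}}

```text
clock: 6.8
position: [0.5186, 0.118, 0.045]
ee_rot: [0.0, 0.984, 0.176, 0.001]
contact_force: [-3.3, -0.2, 15.2]
width: -0.0
```

{"api": "move_arm", "payload": {
  "series": [
    [[0, 0, 0.03, 0, 0, 0, 0], [-0.02, -0.008, 0.03, 0, 0, 0, 0], [-0.03, -0.012, 0.025, 0, 0, 0, 0], [-0.03, -0.012, 0.02, 0, 0, 0, 0], [-0.03, -0.02, 0, 0, 0, 0, 0], [-0.02, -0.03, 0, 0, 0, 0, 0], [-0.01, -0.035, 0, 0, 0, 0, 0], [0, -0.04, 0, 0, 0, 0, 0], [0, -0.04, 0, 0, 0, 0, 0], [0, -0.03, 0, 0, 0, 0, 0], [0, 0, 0, 0, 0, 0, 0], [0, 0, 0, 0, 0, 0, 0], [0, 0, 0, 0, 0, 0, 0], [0, 0, 0, 0, 0, 0, 0], [0, 0, 0, 0, 0, 0, 0], [0, 0, 0, 0, 0, 0, 0], [0, 0, 0, 0, 0, 0, 0], [0, 0, 0, 0, 0, 0, 0], [0, 0, 0, 0, 0, 0, 0]]
  ]
}}

```text
clock: 8.38
position: [0.3783, -0.1087, 0.1481]
ee_rot: [0.0, 0.984, 0.176, 0.0]
contact_force: [-0.3, 0.2, 0.9]
width: 0.0003
```

```bash
python3 - <<'E'
from h import *
S=snap("side","side12.png",(180,90,360,265),4)
snap("top","top12.png",(160,110,360,270),4)
s=manip.get_state();print(s["position"],s["contact_force"],s["clock"])
E
```

```text
[ 0.37823896 -0.10887262  0.14806547] [ 0.25224788 -1.36064344 -0.09364444] 8.4833
```

View pics/side12.png

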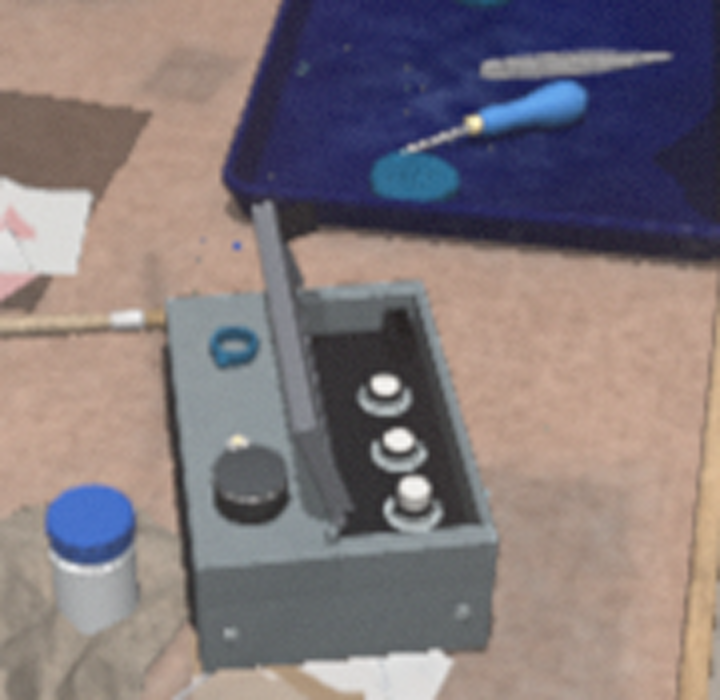

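View pics/top12.png

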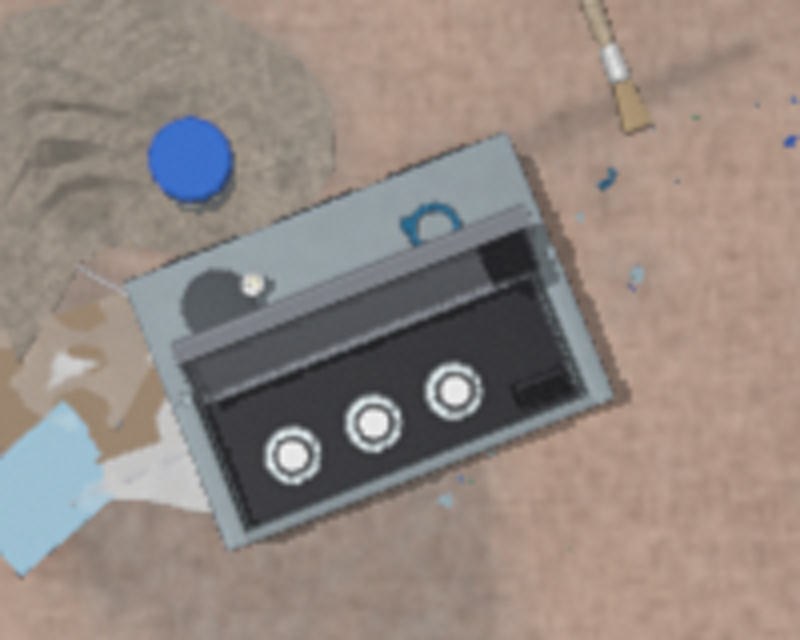

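```bash
python3 - <<'E'
from h import *
S=snap("side","side13.png",(256,0,456,150),4)
T=snap("top","top13.png")
print(unproj(T,160+293.5/4-.5,110+454.5/4-.5,.067),unproj(S,180+414/4,90+482/4,.067))
s=manip.get_state();p=s["position"]
for d in(0,.0285,-.011): print((proj(S,p+[0,0,d])-[256,0])*4)
print(proj(T,p))
E
```

```text
[0.514479   0.16964289 0.067     ] [0.51427464 0.16834364 0.067     ]
[[480.09753471 403.97553894]]
[[489.7413219 353.6115598]]
[[476.47481436 422.89493317]]
[[408.64024802 306.19840038]]
```

View pics/side13.png

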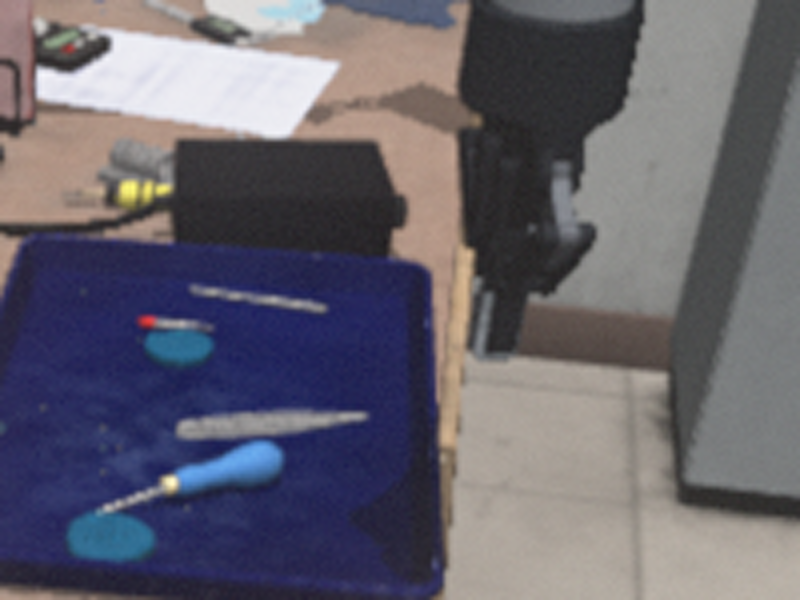

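View pics/top13.png

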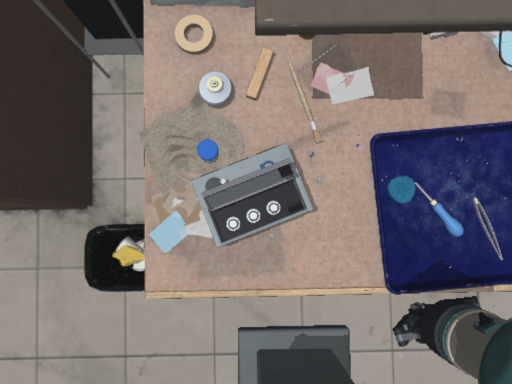

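```bash
python3 - <<'E'
from h import *
T=snap("top","top14.png",(372,264,512,384),5)
p=manip.get_state()["position"]
for d in(0,.0285,-.011): print((proj(T,p+[0,0,d])-[372,264])*5)
E
```

```text
[[183.35780818 210.99548083]]
[[214.267705   227.28340165]]
[[172.01878992 205.02040325]]
```

View pics/top14.png

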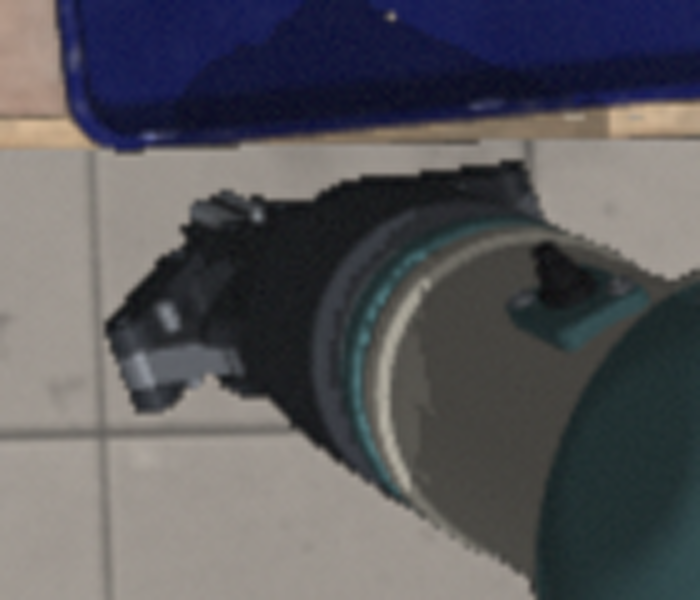

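```bash
python3 - <<'E'
from h import *
S=manip.get_image("side");T=manip.get_image("top")
p=manip.get_state()["position"];print(p)
for z in(.16,.17,.1766,.185):
    X=unproj(S,256+(492.5)/4-.5,353.5/4-.5,z);C=X-np.array([.42,.9,0])*.011
    print(z,X,C-p,(proj(T,X)-[372,264])*5,(proj(T,C)-[372,264])*5)
snap("side","side15.png",(362,20,412,95),8)
E
```

```text
[ 0.37817062 -0.10905031  0.14799772]
0.16 [ 0.37605224 -0.14347278  0.16      ] [-0.00673838 -0.04432246  0.01200228] [[306.39395053 222.52981436]] [[338.6905186  236.90451658]]
0.17 [ 0.3771763  -0.12401448  0.17      ] [-0.00561432 -0.02486417  0.02200228] [[255.64193186 225.89101785]] [[288.34158901 240.45490018]]
0.1766 [ 0.37791817 -0.11117201  0.1766    ] [-0.00487244 -0.01202169  0.02860228] [[221.41266514 228.15795291]] [[254.38390612 242.84944564]]
0.185 [ 0.37886238 -0.09482704  0.185     ] [-0.00392823  0.00432328  0.03700228] [[176.97714127 231.10082773]] [[210.30061327 245.95800429]]
```

View pics/side15.png

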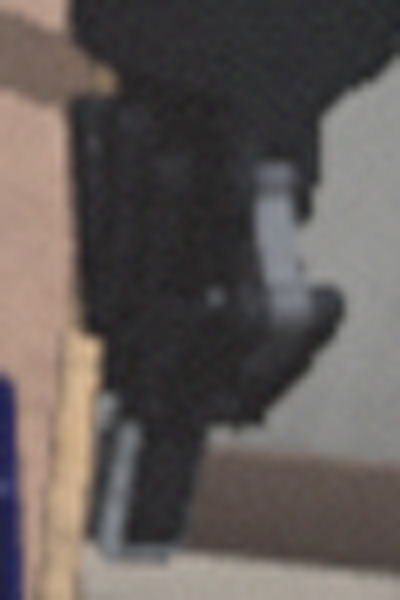

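```bash
python3 - <<'E'
from h import *
S=manip.get_image("side");T=manip.get_image("top")
s=manip.get_state();p=s["position"];print(s["qpos"])
C=unproj(S,256+(492.5)/4-.5,353.5/4-.5,.18)
for al in(0,5,10,15,20,25,30,40,50,60):
    a=np.radians(al);d=np.array([0,-np.sin(a),np.cos(a)])
    q=(proj(T,np.array([C,C+.1*d,C+.2*d]))-[372,264])*5;w=(proj(S,np.array([C,C+.1*d,C+.2*d]))-[256,0])*4
    print(al,q.round().tolist(),((q[1]-q[0])[1]/(q[1]-q[0])[0]).round(2),w.round().tolist())
E
```

```text
[-4.57919694e-01  4.20242555e-02  1.94396738e+00 -5.72150119e-05
  1.15558536e+00  7.60230572e-01]
0 [[204.0, 229.0], [332.0, 298.0], [507.0, 392.0]] 0.54 [[490.0, 351.0], [528.0, 156.0], [571.0, -70.0]]
5 [[204.0, 229.0], [365.0, 297.0], [583.0, 390.0]] 0.42 [[490.0, 351.0], [528.0, 150.0], [571.0, -80.0]]
10 [[204.0, 229.0], [395.0, 296.0], [655.0, 386.0]] 0.35 [[490.0, 351.0], [528.0, 145.0], [570.0, -87.0]]
15 [[204.0, 229.0], [424.0, 294.0], [721.0, 380.0]] 0.29 [[490.0, 351.0], [527.0, 142.0], [568.0, -89.0]]
20 [[204.0, 229.0], [451.0, 291.0], [781.0, 373.0]] 0.25 [[490.0, 351.0], [527.0, 141.0], [566.0, -87.0]]
25 [[204.0, 229.0], [476.0, 288.0], [834.0, 365.0]] 0.21 [[490.0, 351.0], [526.0, 141.0], [563.0, -82.0]]
30 [[204.0, 229.0], [498.0, 284.0], [880.0, 355.0]] 0.19 [[490.0, 351.0], [524.0, 143.0], [559.0, -74.0]]
40 [[204.0, 229.0], [533.0, 276.0], [947.0, 334.0]] 0.14 [[490.0, 351.0], [521.0, 152.0], [552.0, -49.0]]
50 [[204.0, 229.0], [556.0, 266.0], [981.0, 310.0]] 0.1 [[490.0, 351.0], [517.0, 166.0], [543.0, -14.0]]
60 [[204.0, 229.0], [567.0, 255.0], [986.0, 285.0]] 0.07 [[490.0, 351.0], [512.0, 185.0], [533.0, 29.0]]
```

```bash
cat > tri.py <<'E'
from h import *
def tri(T,S,pt,ps):
    A=[];b=[]
    for im,(u,v) in((T,pt),(S,ps)):
        R=np.array(im["R"]);t=np.array(im["t"]);c=-R.T@t;d=R.T@np.array([(u-im["cx"])/im["fx"],(v-im["cy"])/im["fy"],1]);d/=np.linalg.norm(d)
        P=np.eye(3)-np.outer(d,d);A.append(P);b.append(P@c)
    A=np.vstack(A);b=np.hstack(b);X=np.linalg.lstsq(A,b,rcond=None)[0];return X.round(4),np.abs(A@X-b).max().round(4)
E
python3 - <<'E'
from tri import *
S=manip.get_image("side");T=manip.get_image("top")
p=manip.get_state()["position"]
for a,b in(((138,375),(290,300)),((235,358),(275,172)),((145,405),(330,300))):
    X,e=tri(T,S,(372+(a[0]+.5)/5-.5,264+(a[1]+.5)/5-.5),(362+(b[0]+.5)/8-.5,20+(b[1]+.5)/8-.5));print(X-p,e)
E
```

```text
[-0.02019591  0.05394675  0.12105784] 0.0006
[-0.01219591  0.03464675  0.14165784] 0.0002
[-0.02849591  0.05234675  0.12115784] 0.0003
```

{"api": "move_arm", "payload": {
  "series": [
    [[0, 0, 0, 0, 0, 0, 0.085], [0, 0, 0, 0, 0, 0, 0.085], [0, 0, 0, 0, 0, 0, 0.085], [0, 0, 0, 0, 0, 0, 0.085], [0, 0, 0, 0, 0, 0, 0.085], [0, 0, 0, 0, 0, 0, 0.085], [0, 0, 0, 0, 0, 0, 0.085]]
  ]
}}

```text
clock: 9.57
position: [0.3782, -0.109, 0.1481]
ee_rot: [0.0, 0.984, 0.175, 0.0]
contact_force: [-0.0, -0.2, 0.6]
width: 0.0832
```

```bash
python3 - <<'E'
from h import *
S=snap("side","side16.png",(342,0,442,95),8)
snap("top","top16.png",(372,264,512,384),5)
s=manip.get_state();print(s["position"],s["width"],s["clock"])
E
```

```text
[ 0.37824    -0.10903715  0.14805203] 0.0850952046057524 9.6667
```

View pics/side16.png

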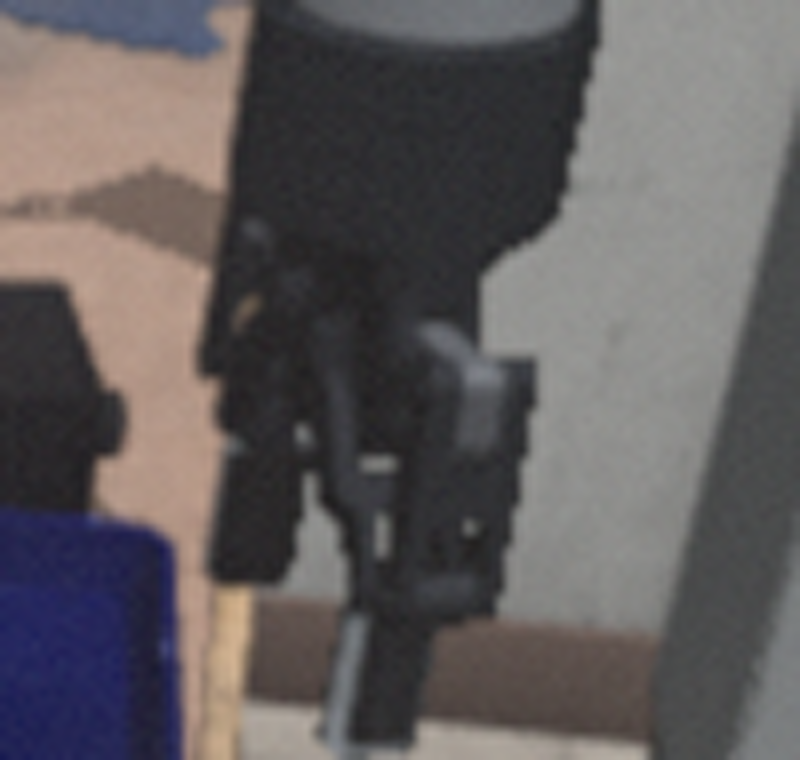

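View pics/top16.png

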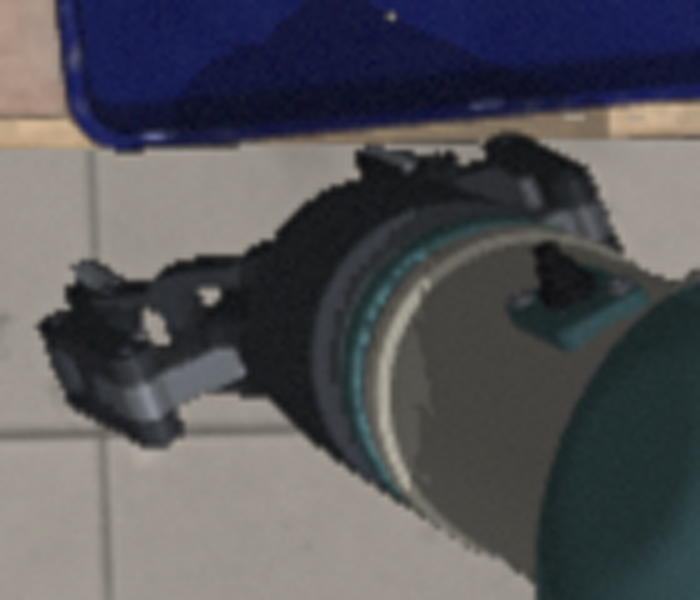

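{"api": "move_arm", "payload": {
  "series": [
    [[0.015, 0.0314, 0, 0, 0, 0, 0], [0.015, 0.0314, 0, 0, 0, 0, 0], [0.015, 0.0314, 0, 0, 0, 0, 0], [0.015, 0.0314, 0, 0, 0, 0, 0], [0.015, 0.0314, 0, 0, 0, 0, 0], [0.015, 0.0314, 0, 0, 0, 0, 0], [0.015, 0.0314, 0, 0, 0, 0, 0], [0.015, 0.0314, 0, 0, 0, 0, 0], [0.0147, 0.0314, 0, 0, 0, 0, 0], [0, 0, -0.03, 0, 0, 0, 0], [0, 0, -0.03, 0, 0, 0, 0], [0, 0, -0.03, 0, 0, 0, 0], [0, 0, 0, 0, 0, 0, 0], [0, 0, 0, 0, 0, 0, 0]]
  ]
}}

```text
clock: 10.83
position: [0.5116, 0.1734, 0.0569]
ee_rot: [0.0, 0.984, 0.176, -0.002]
contact_force: [0.5, 0.5, -0.4]
width: -0.0001
```

```bash
python3 - <<'E'
from h import *
S=snap("side","side17.png",(220,110,320,235),5)
s=manip.get_state();print(s["position"],s["width"],s["contact_force"])
p=s["position"]
for X in(p+[0,0,.0285],[.5143,.1698,.067],[.5143,.1698,.0865]): print((proj(S,X)-[220,110])*5)
E
```

```text
[0.51339343 0.17363059 0.05856687] -0.00043157058228532867 [-0.19511053  0.46400698 -0.14083054]
[[319.56091616 470.4392166 ]]
[[316.65930523 505.27682985]]
[[318.94434357 463.91148267]]
```

View pics/side17.png

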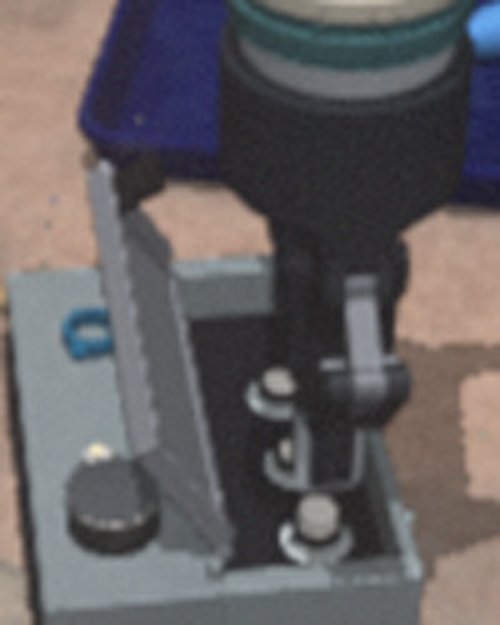

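```bash
python3 - <<'E'
from h import *
S=manip.get_image("side");p=manip.get_state()["position"]
for z in(.083,.087,.091):
    a=unproj(S,220+330.5/5-.5,110+487.5/5-.5,z); c,s=np.cos(.353),np.sin(.353)
    d=a[:2]-[.5143,.1698]; print(z,a,p,"local rel plunger",c*d[0]+s*d[1],-s*d[0]+c*d[1])
E
```

```text
0.083 [0.50988225 0.17580616 0.083     ] [0.51434935 0.17374863 0.05952371] local rel plunger -0.0020689358128988806 0.007163101199213765
0.087 [0.50927054 0.18009523 0.087     ] [0.51434935 0.17374863 0.05952371] local rel plunger -0.0011601337941764818 0.011399182073007764
0.091 [0.50865883 0.1843843  0.091     ] [0.51434935 0.17374863 0.05952371] local rel plunger -0.00025133177545418744 0.0156352629468018
```

{"api": "move_arm", "payload": {
  "series": [
    [[0, 0, -0.008, 0, 0, 0, 0], [0, 0, -0.008, 0, 0, 0, 0], [0, 0, -0.002, 0, 0, 0, 0], [0, 0, -0.002, 0, 0, 0, 0], [0, 0, 0, 0, 0, 0, 0]]
  ]
}}

```text
clock: 11.35
position: [0.5129, 0.1735, 0.0381]
ee_rot: [0.0, 0.984, 0.175, 0.0]
contact_force: [-0.3, 0.4, 0.1]
width: -0.0005
```

{"api": "move_arm", "payload": {
  "series": [
    [[0, 0, -0.002, 0, 0, 0, 0], [0, 0, -0.002, 0, 0, 0, 0], [0, 0, 0, 0, 0, 0, 0]]
  ]
}}

```text
clock: 11.6
position: [0.5126, 0.1735, 0.0336]
ee_rot: [0.0, 0.984, 0.175, -0.0]
contact_force: [0.4, 0.9, -0.2]
width: 0.0
```

{"api": "move_arm", "payload": {
  "series": [
    [[0, 0, -0.001, 0, 0, 0, 0], [0, 0, -0.001, 0, 0, 0, 0], [0, 0, 0, 0, 0, 0, 0]]
  ]
}}

```text
clock: 11.85
position: [0.5129, 0.1736, 0.0319]
ee_rot: [0.0, 0.984, 0.175, -0.0]
contact_force: [-0.3, 0.2, -0.5]
width: 0.0002
```

```bash
python3 - <<'E'
from h import *
S=snap("side","side18.png",(220,110,320,235),5)
s=manip.get_state();print(s["position"],s["contact_force"])
E
```

```text
[0.51287338 0.17358947 0.03189892] [-0.02953854 -0.44634174 -0.41780973]
```

View pics/side18.png

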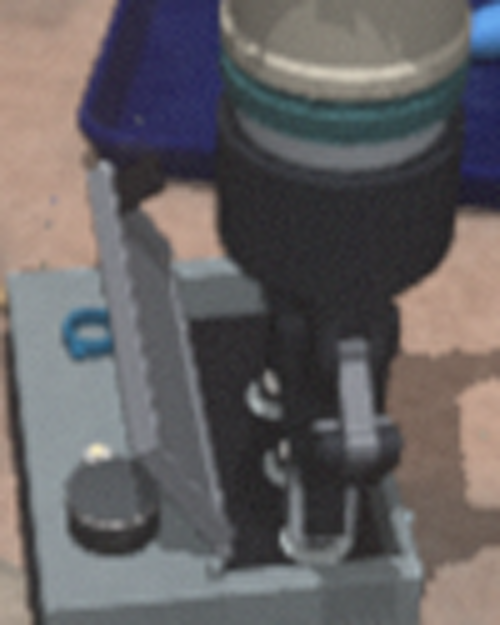

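{"api": "move_arm", "payload": {
  "series": [
    [[0, 0, -0.001, 0, 0, 0, 0], [0, 0, -0.001, 0, 0, 0, 0], [0, 0, 0, 0, 0, 0, 0]]
  ]
}}

```text
clock: 12.15
position: [0.5131, 0.1736, 0.0316]
ee_rot: [0.0, 0.984, 0.176, 0.0]
contact_force: [-2.9, -0.7, 11.2]
width: 0.0004
```

{"api": "move_arm", "payload": {
  "series": [
    [[0, 0, 0.01, 0, 0, 0, 0], [0, 0, 0.04, 0, 0, 0, 0], [0, 0, 0.04, 0, 0, 0, 0], [0, 0, 0.035, 0, 0, 0, 0], [0, 0, 0, 0, 0, 0, 0]]
  ]
}}

```text
clock: 12.57
position: [0.518, 0.1747, 0.1629]
ee_rot: [-0.0, 0.984, 0.176, 0.008]
contact_force: [1.4, 1.0, 1.1]
width: 0.0002
```

```bash
python3 - <<'E'
from h import *
S=snap("side","side19.png",(200,80,330,265),4)
snap("top","top19.png",(160,110,360,270),4)
s=manip.get_state();print(s["position"],s["contact_force"])
E
```

```text
[0.51410614 0.17386683 0.15715942] [-0.14056528 -0.46378404 -0.65702173]
```

View pics/side19.png

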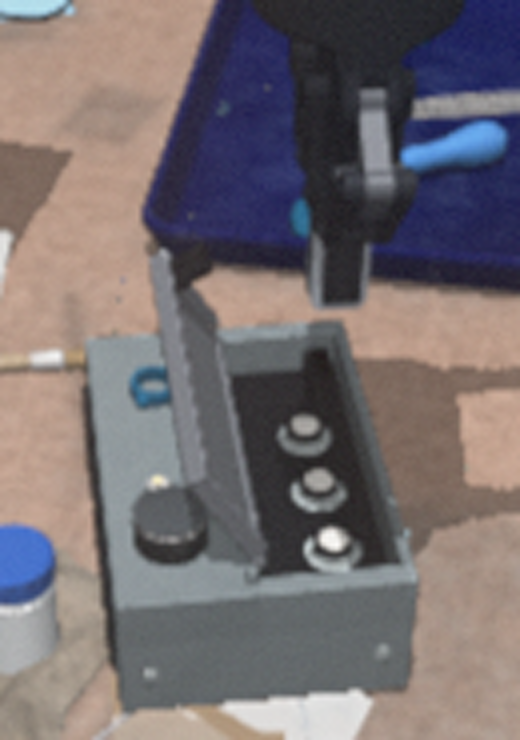

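{"api": "move_arm", "payload": {
  "series": [
    [[0.0255, -0.0048, 0, 0, 0, 0, 0], [0.0255, -0.0048, 0, 0, 0, 0, 0], [0.0255, -0.0048, 0, 0, 0, 0, 0], [0.0255, -0.0048, 0, 0, 0, 0, 0], [0, 0, 0, 0, 0, 0, 0], [0, 0, -0.03, 0, 0, 0, 0], [0, 0, -0.025, 0, 0, 0, 0], [0, 0, -0.0175, 0, 0, 0, 0], [0, 0, 0, 0, 0, 0, 0], [0, 0, 0, 0, 0, 0, 0]]
  ]
}}

```text
clock: 13.5
position: [0.6129, 0.1542, 0.0804]
ee_rot: [-0.0, 0.984, 0.176, -0.003]
contact_force: [0.3, 0.6, -0.9]
width: 0.0004
```

```bash
python3 - <<'E'
from h import *
S=snap("side","side20.png",(200,80,330,265),4)
s=manip.get_state();print(s["position"],s["contact_force"])
E
```

```text
[0.6143459  0.15440226 0.08207581] [ 0.00274174 -0.48021453 -0.09778197]
```

View pics/side20.png

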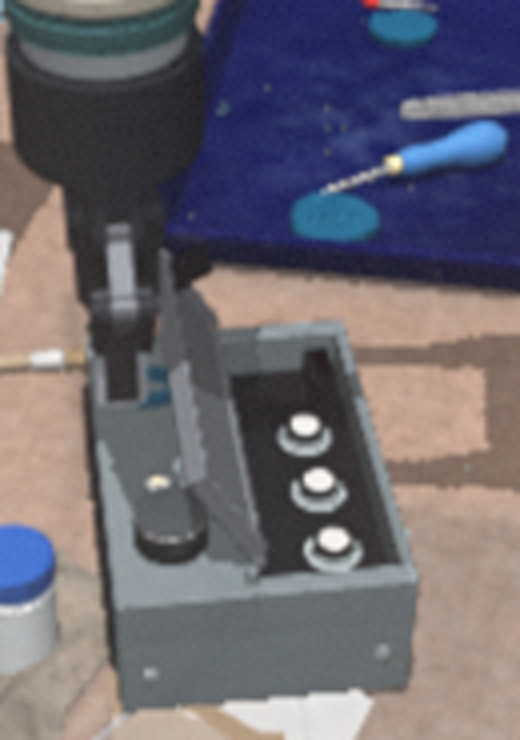

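{"api": "move_arm", "payload": {
  "series": [
    [[-0.0047, -0.0017, 0.002, 0, 0, 0, 0], [-0.0047, -0.0017, 0.002, 0, 0, 0, 0], [-0.0067, -0.0025, 0.003, 0, 0, 0, 0], [-0.0067, -0.0025, 0.003, 0, 0, 0, 0], [-0.0067, -0.0025, 0.003, 0, 0, 0, 0], [-0.0067, -0.0025, 0.0025, 0, 0, 0, 0], [-0.0061, -0.0022, 0, 0, 0, 0, 0], [-0.0061, -0.0022, -0.001, 0, 0, 0, 0], [0, 0, 0, 0, 0, 0, 0]]
  ]
}}

```text
clock: 14.3
position: [0.5647, 0.1359, 0.0973]
ee_rot: [0.0, 0.984, 0.175, -0.001]
contact_force: [1.3, 0.2, 1.1]
width: 0.0001
```

```bash
python3 - <<'E'
from h import *
S=snap("side","side21.png",(200,80,330,265),4)
s=manip.get_state();print(s["position"],s["contact_force"])
E
```

```text
[0.56538706 0.13617687 0.09721568] [1.39517446 0.21155928 1.45359009]
```

View pics/side21.png

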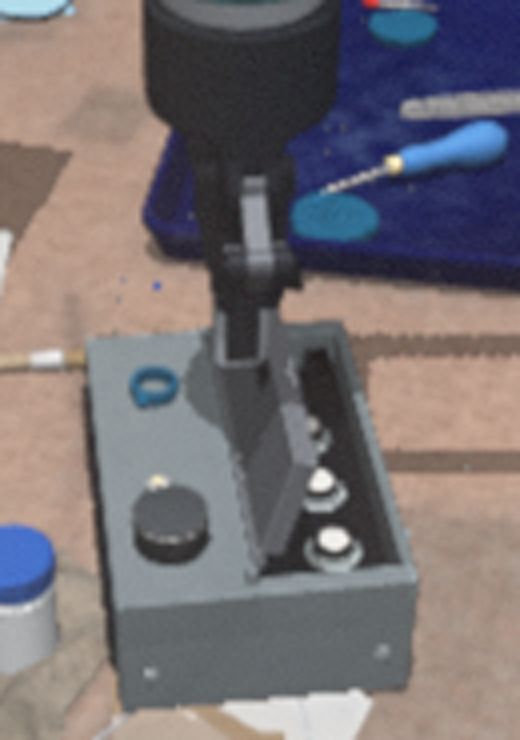

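{"api": "move_arm", "payload": {
  "series": [
    [[-0.0054, -0.002, -0.002, 0, 0, 0, 0], [-0.0054, -0.002, -0.003, 0, 0, 0, 0], [-0.0052, -0.0019, -0.0035, 0, 0, 0, 0], [-0.0052, -0.0019, -0.004, 0, 0, 0, 0], [-0.0052, -0.0019, -0.004, 0, 0, 0, 0], [-0.0052, -0.0019, -0.0045, 0, 0, 0, 0], [-0.0047, -0.0017, -0.006, 0, 0, 0, 0], [-0.0047, -0.0017, -0.0065, 0, 0, 0, 0], [-0.0047, -0.0017, -0.005, 0, 0, 0, 0], [0, 0, 0, 0, 0, 0, 0]]
  ]
}}

```text
clock: 15.18
position: [0.5171, 0.1192, 0.0568]
ee_rot: [0.0, 0.984, 0.176, -0.003]
contact_force: [0.3, 0.2, 2.3]
width: -0.0001
```

```bash
python3 - <<'E'
from h import *
S=snap("side","side22.png",(200,80,330,265),4)
s=manip.get_state();print(s["position"],s["contact_force"])
E
```

```text
[0.51731175 0.11921732 0.05719643] [-1.63519113 -0.21071905  2.49711776]
```

View pics/side22.png

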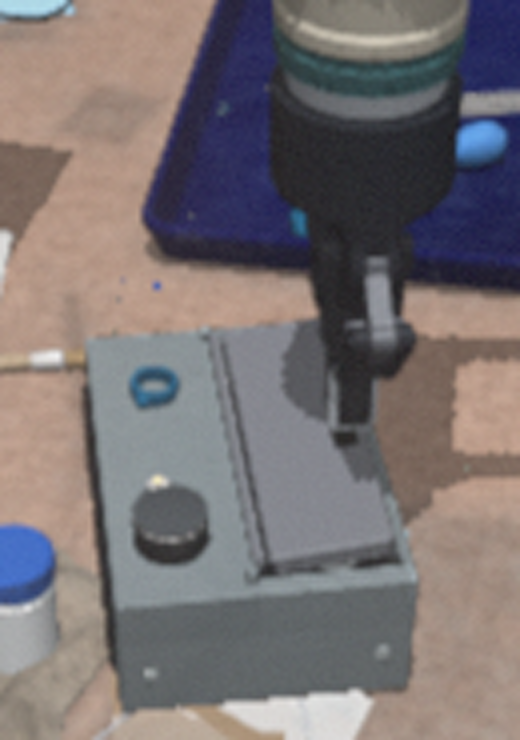

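{"api": "move_arm", "payload": {
  "series": [
    [[0, 0, -0.003, 0, 0, 0, 0], [0, 0, -0.003, 0, 0, 0, 0], [0, 0, -0.002, 0, 0, 0, 0], [0, 0, -0.002, 0, 0, 0, 0], [0, 0, 0, 0, 0, 0, 0]]
  ]
}}

```text
clock: 15.65
position: [0.5195, 0.1198, 0.0479]
ee_rot: [-0.0, 0.984, 0.176, -0.001]
contact_force: [-3.6, -1.3, 3.6]
width: 0.0003
```

{"api": "move_arm", "payload": {
  "series": [
    [[0, 0, -0.001, 0, 0, 0, 0], [0, 0, -0.001, 0, 0, 0, 0], [0, 0, 0, 0, 0, 0, 0]]
  ]
}}

```text
clock: 15.9
position: [0.5204, 0.1199, 0.0464]
ee_rot: [-0.0, 0.984, 0.175, -0.0]
contact_force: [-2.5, -1.3, 3.9]
width: -0.0001
```

Not yet at the stop (earlier it was at 0.045 with 15 N).

{"api": "move_arm", "payload": {
  "series": [
    [[0, 0, -0.001, 0, 0, 0, 0], [0, 0, -0.001, 0, 0, 0, 0], [0, 0, 0, 0, 0, 0, 0]]
  ]
}}

```text
clock: 16.15
position: [0.5206, 0.1199, 0.0455]
ee_rot: [0.0, 0.984, 0.176, -0.0]
contact_force: [-5.4, -1.7, 10.6]
width: -0.0007
```

{"api": "move_arm", "payload": {
  "series": [
    [[0, 0, -0.001, 0, 0, 0, 0], [0, 0, 0, 0, 0, 0, 0]]
  ]
}}

```text
clock: 16.32
position: [0.5207, 0.12, 0.0453]
ee_rot: [0.0, 0.984, 0.176, 0.0]
contact_force: [-7.3, -1.2, 15.9]
width: -0.0002
```

{"api": "move_arm", "payload": {
  "series": [
    [[0, 0, 0.004, 0, 0, 0, 0], [0, 0, 0.008, 0, 0, 0, 0], [0, 0, 0.02, 0, 0, 0, 0], [0, 0, 0.03, 0, 0, 0, 0], [0, 0, 0.04, 0, 0, 0, 0], [-0.03, -0.02, 0, 0, 0, 0, 0], [-0.03, -0.025, 0, 0, 0, 0, 0], [-0.03, -0.025, 0, 0, 0, 0, 0], [-0.02, -0.035, 0, 0, 0, 0, 0], [-0.01, -0.035, 0, 0, 0, 0, 0], [0, -0.04, 0, 0, 0, 0, 0], [0, -0.04, 0, 0, 0, 0, 0], [0, 0, 0, 0, 0, 0, 0], [0, 0, 0, 0, 0, 0, 0], [0, 0, 0, 0, 0, 0, 0], [0, 0, 0, 0, 0, 0, 0]]
  ]
}}

```text
clock: 17.65
position: [0.4012, -0.0992, 0.1455]
ee_rot: [-0.0, 0.984, 0.176, 0.0]
contact_force: [-0.7, -0.9, -0.1]
width: -0.0002
```

```bash
python3 - <<'E'
from h import *
S=snap("side","side23.png",(180,90,360,265),4)
snap("top","top23.png",(180,130,330,255),5)
s=manip.get_state();print(s["position"],s["contact_force"],s["clock"])
E
```

```text
[ 0.40105765 -0.09879564  0.14548989] [-0.13913185 -0.1024041  -0.62277586] 17.75
```

View pics/side23.png

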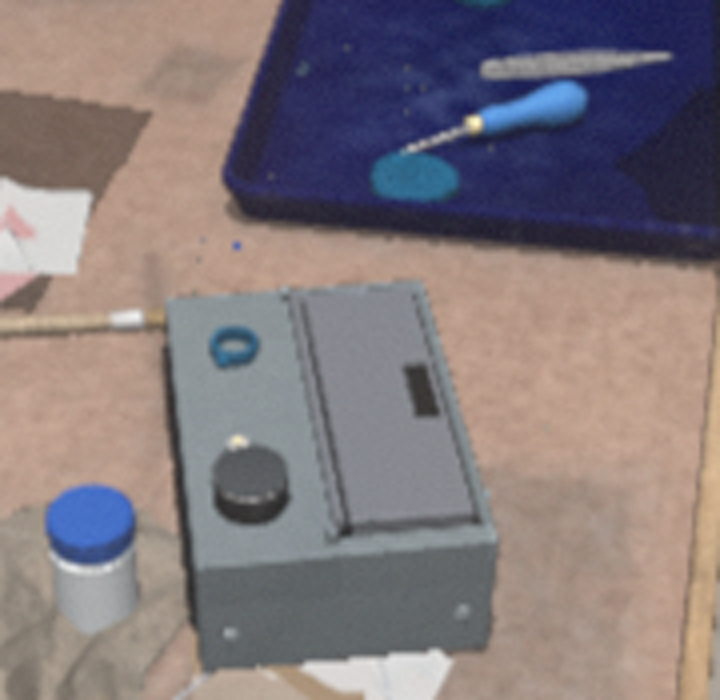

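View pics/top23.png

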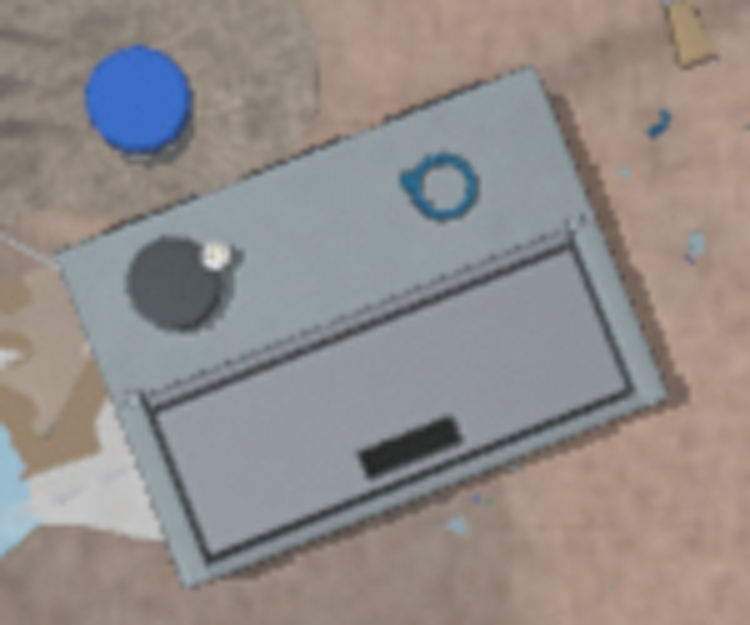

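```bash
python3 -c "
from rig import manip
print(manip.sign_off())"
```

```text
the job is handed in; nothing more can be done
None
```

The job is done and handed in at about 17.8 s of the 48 s allowed; `sign_off` gave no verdict.

**What I did**
- I pressed the cover's front to its stop with about 15 N and let go, and it swung open.
- The tripped plunger was the left one, at y = +50 mm. I pressed it home until it bottomed at about 11 N.
- I pushed the cover over from behind, followed its arc down, pressed it to its stop with about 16 N, let go and backed off.

**Last checks**
- After the reset press, the side picture showed all three plungers in, at equal height.
- About 1.3 s after letting go, both pictures showed the cover shut and flush. In the top picture its outline lay on the same pixels as at the start.
- The loupe, wax ring and jar were also on their starting pixels there.
- The force reading was back to noise and the arm was clear of everything.
- I judged the cover and plungers from pictures and contact forces only, as the state gives no joint values for them.

**What disagreed**
- **Fingertip height:** the fingertips met things about 39 mm higher than the reported tool position and the stated 11 mm tip offset predict. I found this from the side picture and a slow touch on the cover, and corrected all later heights for it. The plunger's end stop agreed with that correction to about 1 mm.
- **Sideways position:** the fingertips seemed about 4 to 9 mm off toward the box's right. I allowed 4 mm for this at the plunger.
- **Fingers opened once:** I opened them in free air, away from the box, to understand the pictures. They were closed for every contact.

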